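# Put away the mixed things left on the bench after a sample run

### The arm

A 6-joint arm with a two-finger parallel gripper is mounted at the origin on a cart in front of the work surface, level with it; the furniture and walls round the work are solid. World frame = base frame: x ahead of the robot, y to its left, z up, the work surface at z = 0. Lengths are in m, angles in rad, forces in N, time in s.
With the tool pointing down it reaches from about 0.35 to 0.85 m from the base axis. Payload 8.1 kg.
Tool frame: the origin (TCP) lies on the mounting face of the last link; the fingertips stand 186 mm ahead of it and the grasp point (between the pads) lies 167 mm ahead of it (robot.finger_overhang is the distance from the TCP to the fingertips, in m); z points along the fingers, y is the line along which they close (so a half turn about z gives the same grasp; the last joint's range is limited). The gripper opens to 93 mm and grips with 3 to 60 N. Pads are 15 mm wide; open, the fingers measure 128 mm over their backs; the gripper's body (75 mm by 188 mm) begins 65 mm behind the grasp point.
Start: joints at [-1.222, 0.13, 1.488, -0, 1.523, -0.085], TCP at [0.252, -0.544, 0.405] pointing down, gripper open.
Joint ranges: [-2.96, 2.96], [-0.89, 2.26], [0.02, 2.5], [-1.34, 4.48], [0, 2.73], [-2.66, 2.66]. Speed limits (rad/s): [2.39, 2.39, 2.79, 3.14, 3.14, 3.14].

### API

Orientations are given as a rotation vector (axis times angle).
In Python, from plant import readout, read_camera, get_calibration, job, robot gives the robot as it stands.
- The arm moves only by the shell command python3 -m handwheel 'ROWS' [FORCE]. ROWS is JSON, a list of rows, each a list of 5 numbers: the shift along the world's x, y, z in cm, then the turn about the world's z in rad, then the closure, from 0 (fully open) to 1 (shut). In form: [[tx, ty, tz, spin, gripper], ...]. A call has 1 to 10 rows; each row shifts and turns the commanded pose from where the row before left it; what a row does not reach is not made up. A row lasts 1/8 s, in which the tool goes at most 62.5 mm and 10.7 degrees, less where a joint would pass 70% of its speed; a pose out of reach is approached as far as the arm can. A call is refused whole if a number of a shift passes 6.25 or a number of a turn 0.188, either way. A call with a gripper value outside its range is refused whole. The fingers move at their own pace and stop on an object; FORCE is the grip in N (left out, the last holds). Time passes only in rows, so rows that do not move let the fingers close. It gives the time, the measured TCP pose, the force, the opening and the grip force at its end, in the units of the state.
- readout.read_state(): the state, without advancing time (a new reading comes with each control period).
- read_camera(name): name is "side" or "top"; returns the picture (400x640x3 uint8, red, green, blue); there is no depth.
- get_calibration(name): a dict with "fovy" (degrees; the focal length in pixels is half the picture's height over the tangent of half this angle, whatever the lens; pixels are square), "cx", "cy" (the principal point, pixels), "pose" (4x4, takes a point from camera to world coordinates). Camera axes: x right, y down, z forward; pixel columns grow to the right and rows downward; lengths in m; the calibration is good to about 2 mm. A picture is of the moment at which its call begins. get_calibration takes no time and is no camera call.
- job.close_job(): hands the job in; it is judged then, once.
The state is a dict: "t": time; "q": joint angles; "dq": joint speeds; "joint_torque": joint torques, N m; "tool_pos": TCP position; "orientation": TCP orientation; "force": force on the tool from outside, world axes, zero at the start; "wrist_torque": the same for the moment, N m; "opening": finger opening in m; "gripper_force": force on a finger pad.
Only numpy, scipy, OpenCV 4.12 (cv2) and the standard library are available. Lean on these libraries where they do the work, as an engineer would, in place of code of your own. Each camera call takes 0.05 s, during which the arm holds its last target. There are 200 camera calls.

### The job

Sort the things left over from the sample run into their places: stand the larger bottle in the larger square white holder and the smaller bottle in the smaller one, set the empty sample carrier upright down in the long grey channel, and drop the used stoppered tube from its metal stand into the near yellow waste tub. Keep the bottles upright all the time, and do not push the tip box about.

Things in the scene. Friction and masses are not known exactly. Their poses are not given: they have to be found in the camera images.
- big_bottle: the larger screw-cap reagent bottle (amber-brown body): round, 58 mm diameter, 130 mm tall with its narrower cap (cap 39 mm across, from 110 mm up); stands upright on the bench; straight sides suit gripping 55 to 90 mm above its foot; about 0.16 kg; origin at the centre of its underside, z up
- small_bottle: the smaller screw-cap reagent bottle (white body): round, 44 mm diameter, 90 mm tall with its narrower cap (cap 30 mm across, from 76 mm up); stands upright; straight sides suit gripping 35 to 60 mm above its foot; about 0.16 kg; origin at the centre of its underside, z up
- carrier: loose empty sample carrier, a narrow upright grey moulded comb with open slots: 24 mm wide (x), 151 mm long (y), 56 mm high, stands on its 24 x 151 mm foot; grip across the 24 mm width at mid-length, 30 to 55 mm above its foot; about 0.085 kg; either end may point either way; origin at the centre of its underside, x across, y along, z up
- tube: used stoppered sample tube, 84 mm long, upright in a fixed aluminium block (46 x 46 mm, 34 mm high, hole 15 mm wide and 28 mm deep): glass 12 mm diameter, stopper 17 mm diameter over the topmost 22 mm (62 to 84 mm from the lower end); grip the stopper from above; 11 g; origin at the centre of its lower end (6 mm above the bench at the start), z along the tube to the stopper
- wide_holder: fixed square open-topped holder of white moulded plastic, 86 x 86 mm outside, walls 4 mm thick and 30 mm high, 78 x 78 mm inside, inner floor (with a round dark pad) 5 mm above the bench; the larger of the two holders, place of the larger bottle; origin at the centre of its underside on the bench, z up, x and y square to its walls
- narrow_holder: fixed square open-topped holder of white moulded plastic, 70 x 70 mm outside, walls 4 mm thick and 30 mm high, 62 x 62 mm inside, inner floor (with a round dark pad) 5 mm above the bench; the smaller of the two holders, place of the smaller bottle; origin at the centre of its underside on the bench, z up, x and y square to its walls
- lane: fixed long narrow open-topped grey plastic channel for a sample carrier: inside 40 mm (x) by 172 mm (y), walls 4 mm thick and 24 mm high, inner floor 5 mm above the bench; a small screwed foot sticks out at each end (overall 48 x 210 mm); origin at the centre of its underside on the bench, y along the channel, z up
- bin: fixed yellow open-topped waste tub near the bottles: 96 x 182 mm over the rim, 122 mm high; inside 74 mm (x) by 158 mm (y), floor 4 mm above the bench; the stoppered tubes seen in it do not hold a new one up, which sinks among them (another like it far back on the bench is not meant); origin at the centre of its underside, x short way, y long way, z up
- tip_box: bystander: pipette tip box with clear lid, 75 x 112 mm, 62 mm high, loose, at the far left; origin at the centre of its underside
Things that resemble listed ones, but are neither listed nor needed, are in the scene too. What is shaped like the narrow_holder but blue or purple is not meant.

How it is judged:
At the end, for the whole second after the job is handed in: Larger bottle on the floor of the larger holder, smaller bottle on that of the smaller holder, carrier on the floor of the channel, all within 6 degrees of upright and at rest; tube inside the yellow tub and no longer falling; tip box within 30 mm of its start (x of big_bottle in the frame of wide_holder between -0.013 and 0.013 m and y of big_bottle in the frame of wide_holder between -0.013 and 0.013 m and z of big_bottle in the frame of wide_holder between 0.002 and 0.009 m and angle between each of big_bottle, small_bottle, carrier's own z axis and vertical below 0.1 rad and x of small_bottle in the frame of narrow_holder between -0.012 and 0.012 m and y of small_bottle in the frame of narrow_holder between -0.012 and 0.012 m and z of small_bottle in the frame of narrow_holder between 0.002 and 0.009 m and x of carrier in the frame of lane between -0.011 and 0.011 m and y of carrier in the frame of lane between -0.014 and 0.014 m and z of carrier in the frame of lane between 0.002 and 0.009 m and x of tube in the frame of bin between -0.038 and 0.038 m and y of tube in the frame of bin between -0.08 and 0.08 m and z of tube in the frame of bin between 0 and 0.105 m and linear speed of each of big_bottle, small_bottle, carrier below 0.03 m/s and linear speed of tube below 0.25 m/s and distance of tip_box from where it was at the start of the episode below 0.03 m); the robot touches nothing.
It fails at once if a bottle is tipped more than about 40 degrees (angle between any of big_bottle, small_bottle's own z axis and vertical above 0.7 rad).
It fails at once if the tip box is pushed more than 30 mm (distance of tip_box from where it was at the start of the episode above 0.03 m).
It also fails if it takes over 120 s, if anything falls off the work surface, if the arm or the gripper's body presses on something with over 40 N, if the wrist force passes 120 N, or if a joint passes its speed limit or range.

## Working session

There is one attempt and no reset: what is moved stays moved. The work goes in short steps, Python scripts to look and compute and a shell command to move; the robot and the scene stay as the last step left them, time stands still between calls to the robot, and variables do not carry over. Pictures are saved under pics/ and viewed, at most 14 in all, crops included, and the job is handed in when it is done.

```bash
ls; mkdir -p pics
python3 - <<'E'
from plant import *
from plant import readout, read_camera, get_calibration
import cv2
for n in("side","top"):
    im=read_camera(n); cv2.imwrite(f"pics/{n}0.png",im[:,:,::-1]); print(n,get_calibration(n))
s=readout.read_state();print(s)
E
```

```text
pics
side {'fovy': 47.43051633117016, 'cx': 325.44678332212624, 'cy': 199.93811048671785, 'pose': array([[-0.95692416, -0.16344426,  0.23996276,  0.27013503],
       [-0.28950368,  0.47453566, -0.83126621,  0.95598881],
       [ 0.0219948 , -0.86492883, -0.50141236,  0.68117305],
       [ 0.        ,  0.        ,  0.        ,  1.        ]])}
top {'fovy': 50.41129945995393, 'cx': 315.1561093348668, 'cy': 195.57380477123905, 'pose': array([[ 0.01870176, -0.99828602,  0.05545505,  0.48656929],
       [-0.99974831, -0.01935896, -0.01133753, -0.07863543],
       [ 0.01239165, -0.05522906, -0.99839681,  1.260648  ],
       [ 0.        ,  0.        ,  0.        ,  1.        ]])}
{'t': 0.1, 'q': array([-1.22239640e+00,  1.31120978e-01,  1.48920701e+00,  4.03339704e-05,
        1.52300109e+00, -8.54045876e-02]), 'dq': array([ 0.00016453, -0.00094781, -0.00194428, -0.00186609, -0.00057662,
       -0.00137039]), 'joint_torque': array([ 1.32814694e-03, -5.61340714e+01, -4.93095267e+01,  7.71130621e-02,
        2.90873641e-02, -1.40573125e-04]), 'tool_pos': array([ 0.25214747, -0.54421174,  0.40375085]), 'orientation': array([-3.06629571e+00, -6.75713408e-01,  2.94739438e-04]), 'force': array([0.19029635, 0.40652072, 0.39822252]), 'wrist_torque': array([-0.03616515,  0.05935715, -0.01160416]), 'gripper_force': 0.0, 'opening': 0.09294902221967008}
```

View pics/side0.png

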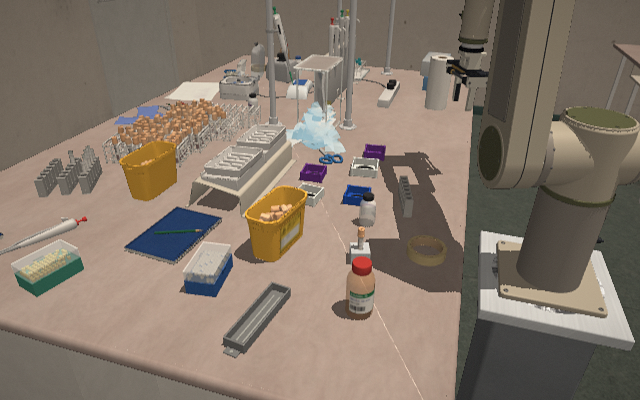

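View pics/top0.png

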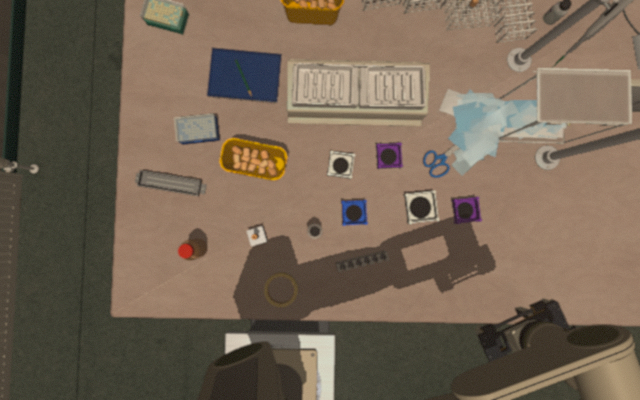

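The side view shows the big bottle (361,290), the small bottle (368,208), the tube (360,243), the carrier (405,195), the lane (258,318), the bin (275,225), and white holders at (311,193) and (365,165). The top view agrees. I'll enlarge both.

Run:
```python
import cv2
t=cv2.imread("pics/top0.png");s=cv2.imread("pics/side0.png")
def crop(im,x,y,w,h,k,n):
    c=cv2.resize(im[y:y+h,x:x+w],None,fx=k,fy=k,interpolation=cv2.INTER_CUBIC)
    for i in range(0,w,10): cv2.line(c,(i*k,0),(i*k,14 if (x+i)%50==0 else 5),(0,255,255),1)
    for i in range(0,h,10): cv2.line(c,(0,i*k),(14 if (y+i)%50==0 else 5,i*k),(0,255,255),1)
    cv2.imwrite(n,c)
crop(t,130,130,200,145,4,"pics/t1.png")
crop(t,300,140,190,140,4,"pics/t2.png")
crop(s,210,240,200,120,4,"pics/s1.png")
crop(s,230,140,200,140,4,"pics/s2.png")
```

```text
(no output)
```

View pics/t1.png

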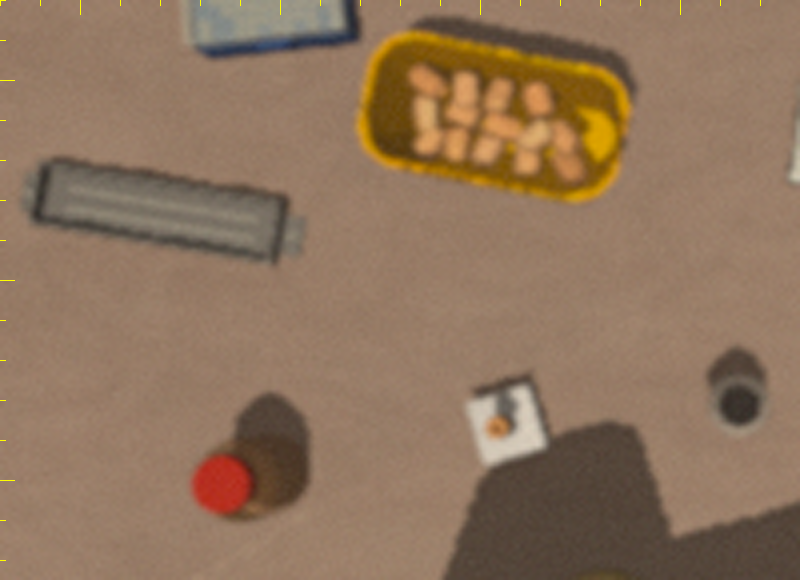

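View pics/t2.png

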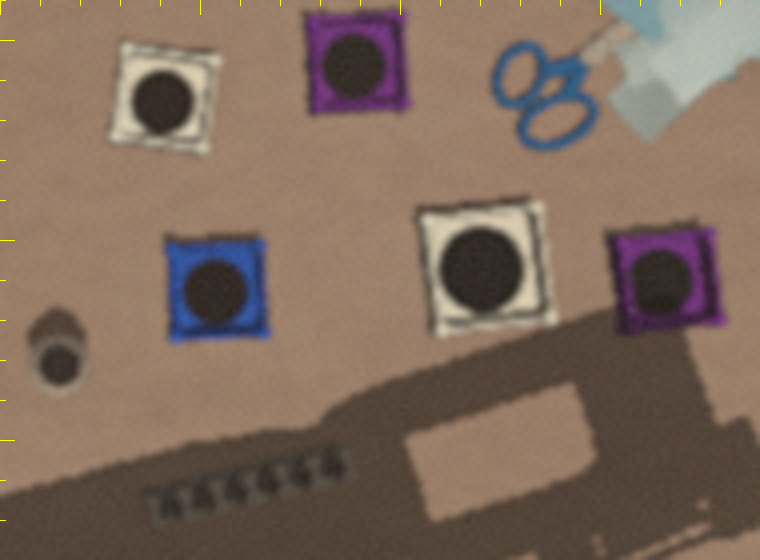

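View pics/s1.png

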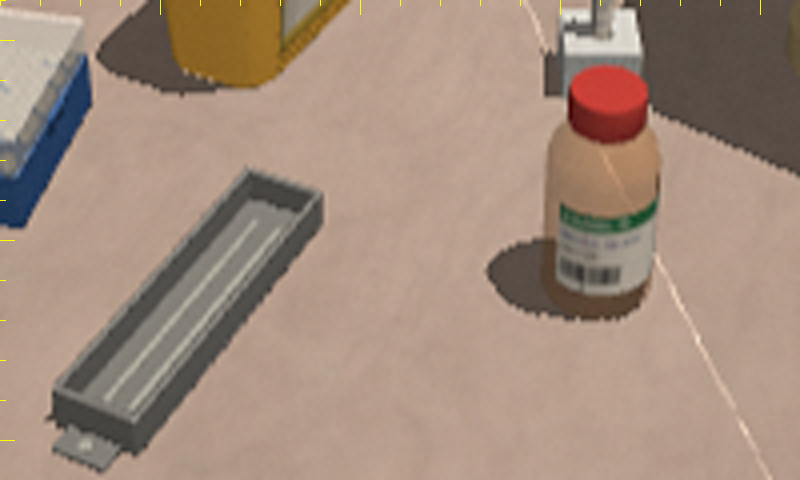

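View pics/s2.png

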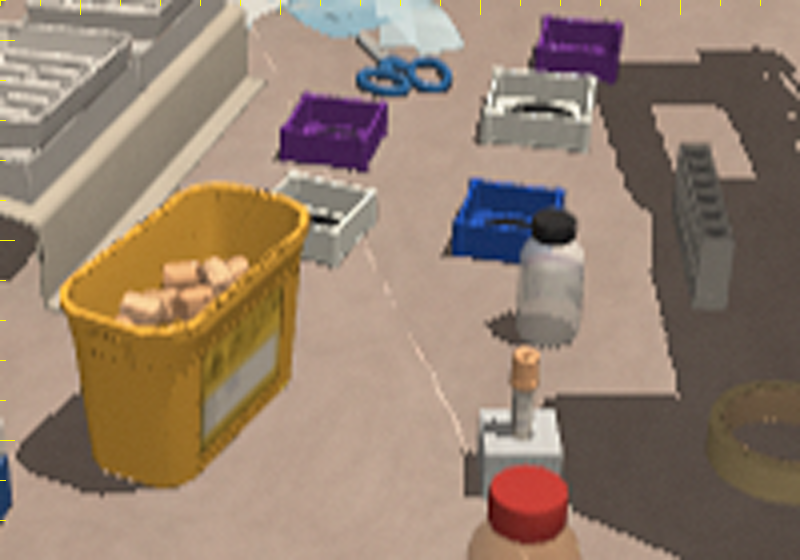

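The crops give all objects' corners. Narrow holder's top corners in the top view are about (330,151) to (352,178), wide (404,192) to (439,224), with the carrier at (362,261). Next I triangulate.

```bash
cat > h.py <<'E'
import numpy as np
from plant import get_calibration
def ray(n,u,v):
    c=get_calibration(n);f=200/np.tan(np.radians(c["fovy"])/2);P=c["pose"]
    d=P[:3,:3]@np.array([(u-c["cx"])/f,(v-c["cy"])/f,1]);return P[:3,3],d/np.linalg.norm(d)
def atz(n,uv,z):
    o,d=ray(n,*uv);return o+d*(z-o[2])/d[2]
def tri(a,b):
    o1,d1=ray("top",*a);o2,d2=ray("side",*b)
    k=np.linalg.lstsq(np.c_[d1,-d2],o2-o1,rcond=None)[0]
    p,q=o1+k[0]*d1,o2+k[1]*d2;return (p+q)/2,np.linalg.norm(p-q)
T1=lambda x,y:(130+x/4,130+y/4)
T2=lambda x,y:(300+x/4,140+y/4)
S1=lambda x,y:(210+x/4,240+y/4)
S2=lambda x,y:(230+x/4,140+y/4)
E
python3 - <<'E'
from h import *
np.set_printoptions(precision=4,suppress=True)
for n,a,b,z in [("big",T1(222,485),S1(608,90),.13),("tube",T1(497,427),S2(526,353),.09),("small",T1(740,405),S2(554,222),.09),
 ("laneFarL",T1(52,160),S1(54,390),.024),("laneB",T1(33,222),S1(138,422),.024),("laneC",T1(275,262),S1(322,193),.024),("laneD",T1(289,196),S1(247,170),.024),
 ("wide",T2(488,265),S2(539,95),.03),("carrier",T2(250,486),S2(704,192),.056),("bin",T1(495,116),S2(187,258),.122),
 ("narA",T2(122,43),S2(287,172),.03),("narB?",T2(221,57),S2(287,172),.03),("narC",T2(209,153),S2(378,186),.03),("narD",T2(109,140),S2(328,228),.03)]:
    p,e=tri(a,b);print(n,p,"gap %.4f"%e,"exp z",z,"top@z",atz("top",a,z)[:2],"side@z",atz("side",b,z)[:2])
def rect(n,pts,z):
    P=np.array([atz("top",p,z)[:2] for p in pts]);print(n,P.mean(0),[np.round((np.linalg.norm(P[i]-P[i-1]),np.degrees(np.arctan2(*(P[i]-P[i-1])[::-1]))),3) for i in range(4)])
rect("lane",[T1(52,160),T1(289,196),T1(275,262),T1(33,222)],.024)
rect("wide",[T2(417,207),T2(543,200),T2(556,320),T2(438,335)],.03)
rect("nar",[T2(122,43),T2(221,57),T2(209,153),T2(109,140)],.03)
rect("carr",[T2(145,490),T2(345,445),T2(355,480),T2(155,527)],.056)
rect("blk",[T1(466,402),T1(532,383),T1(550,445),T1(487,466)],.034)
for n,q in [("wide pad",T2(481,269)),("nar pad",T2(162,102))]: print(n,atz("top",q,.005))
E
```

```text
big [0.3959 0.2485 0.1268] gap 0.0007 exp z 0.13 top@z [0.3958 0.2475] side@z [0.3955 0.2526]
tube [0.4352 0.073  0.0886] gap 0.0003 exp z 0.09 top@z [0.4354 0.0728] side@z [0.4347 0.0751]
small [ 0.4535 -0.0934  0.0845] gap 0.0005 exp z 0.09 top@z [ 0.4535 -0.0933] side@z [ 0.4521 -0.0836]
laneFarL [0.6217 0.414  0.0135] gap 0.0011 exp z 0.024 top@z [0.6201 0.4096] side@z [0.6167 0.4226]
laneB [0.5743 0.4236 0.0183] gap 0.0015 exp z 0.024 top@z [0.5746 0.4215] side@z [0.5709 0.4281]
laneC [0.549  0.247  0.0178] gap 0.0005 exp z 0.024 top@z [0.5489 0.2455] side@z [0.5461 0.2536]
laneD [0.5971 0.239  0.0147] gap 0.0020 exp z 0.024 top@z [0.5972 0.2369] side@z [0.5915 0.2489]
wide [ 0.5298 -0.4049  0.0254] gap 0.0006 exp z 0.03 top@z [ 0.5299 -0.4036] side@z [ 0.5276 -0.3954]
carrier [ 0.3695 -0.2298  0.052 ] gap 0.0001 exp z 0.056 top@z [ 0.37   -0.2293] side@z [ 0.3688 -0.2223]
bin [0.6464 0.0766 0.1148] gap 0.0005 exp z 0.122 top@z [0.6452 0.0756] side@z [0.6419 0.0879]
narA [ 0.6698 -0.1363  0.065 ] gap 0.0232 exp z 0.03 top@z [ 0.6868 -0.1349] side@z [ 0.6797 -0.1984]
narB? [ 0.68
[... 307 characters left out ...]
 0.3284] [array([  0.047, -14.628]), array([  0.174, -97.54 ]), array([  0.049, 169.983]), array([ 0.178, 81.703])]
wide [ 0.5296 -0.404 ] [array([0.094, 9.747]), array([  0.092, -85.707]), array([   0.088, -173.629]), array([ 0.087, 98.262])]
nar [ 0.647  -0.1672] [array([ 0.072, -6.62 ]), array([  0.073, -96.922]), array([  0.071, 173.694]), array([ 0.073, 83.708])]
carr [ 0.3703 -0.2294] [array([ 0.027, 16.158]), array([  0.145, -76.42 ]), array([   0.025, -163.359]), array([  0.145, 104.089])]
blk [0.4353 0.0717] [array([ 0.048, 19.714]), array([  0.049, -72.863]), array([   0.046, -162.368]), array([  0.047, 109.456])]
wide pad [ 0.5277 -0.405   0.005 ]
nar pad [ 0.6473 -0.1666  0.005 ]
```

```bash
python3 -m handwheel '[[1.47,3.93,-0.5,0.1726,0],[1.47,3.93,-0.5,0.1726,0],[1.47,3.93,-0.5,0.1726,0],[1.47,3.93,-0.5,0.1726,0],[1.47,3.93,-0.5,0.1726,0],[1.47,3.93,-0.5,0.1726,0],[1.47,3.93,-0.5,0.1726,0],[1.47,3.93,-0.5,0.1726,0],[0,0,0,0,0],[0,0,0,0,0]]' 20
cat > st.py <<'E'
from plant import readout
import numpy as np
from scipy.spatial.transform import Rotation as R
s=readout.read_state();M=R.from_rotvec(s["orientation"]).as_matrix()
print("t %.1f grasp"%s["t"],np.round(s["tool_pos"]+.167*M[:,2],4),"close ang %.1f"%np.degrees(np.arctan2(M[1,1],M[0,1])),"tilt %.2f"%np.degrees(np.arccos(-M[2,2])),"open %.4f gf %.1f"%(s["opening"],s["gripper_force"]),"F",np.round(s["force"],1))
E
python3 st.py
```

```text
t: 1.35
tool_pos: [0.3697, -0.2303, 0.3647]
orientation: [1.936, 2.474, -0.001]
force: [-0.8, -0.2, 0.2]
opening: 0.0934
gripper_force: 0.0
t 1.4 grasp [ 0.3697 -0.2304  0.1977] close ang 13.9 tilt 0.03 open 0.0934 gf 0.0 F [-0.8 -0.2  0.2]
```

```bash
python3 -m handwheel '[[0,0,-4,0,0],[0,0,-4,0,0],[0,0,-3.5,0,0],[0,0,-3,0,0],[0,0,-1,0,0],[0,0,0,0,0],[0,0,0,0,1],[0,0,0,0,1],[0,0,0,0,1],[0,0,0,0,1]]' 20 >/dev/null; python3 st.py; python3 -m handwheel '[[0,0,0,0,1],[0,0,0,0,1],[0,0,0,0,1],[0,0,0,0,1]]' >/dev/null; python3 st.py
```

```text
t 2.6 grasp [ 0.37   -0.2301  0.0431] close ang 14.0 tilt 0.04 open 0.0574 gf 0.0 F [ 0.1  0.4 -0.6]
t 3.1 grasp [ 0.3697 -0.23    0.0427] close ang 14.0 tilt 0.02 open 0.0244 gf 20.0 F [-0.8 -0.2  0.9]
```

```bash
python3 -m handwheel '[[0,0,1,0,1],[0,0,4,0,1],[0,0,5,0,1],[0,0,5,0,1],[0,0,1,0,1],[0,0,0,0,1]]' >/dev/null; python3 st.py; python3 -m handwheel '[[1.8,4,0,-0.04,1],[1.8,4,0,-0.04,1],[1.8,4,0,-0.04,1],[1.8,4,0,-0.04,1],[1.8,4,0,-0.04,1],[1.8,4,0,-0.04,1],[1.8,4,0,-0.04,1],[1.8,4,0,-0.04,1],[1.8,4,0,-0.04,1],[0,0,0,0,1]]' >/dev/null; python3 st.py;python3 -m handwheel '[[1.8,4,0,-0.02,1],[1.8,4,0,0,1],[1.0,4,0,0,1],[0.7,4,0,0,1],[0,3.8,0,0,1],[0,0,0,0,1],[0,0,0,0,1]]' >/dev/null; python3 st.py
python3 - <<'E'
from plant import read_camera
import cv2,numpy as np
a=read_camera("top")[120:260,130:330];b=read_camera("side")[210:360,200:400]
f=lambda c:cv2.resize(c[:,:,::-1],(400*2,0) if 0 else None,fx=3.9 if c.shape[0]<150 else 3.9,fy=2.9 if 0 else 3.9,interpolation=cv2.INTER_CUBIC)
cv2.imwrite("pics/lt.png",f(a));cv2.imwrite("pics/ls.png",f(b))
E
```

```text
t 3.9 grasp [ 0.3701 -0.2302  0.2033] close ang 14.0 tilt 0.09 open 0.0241 gf 20.0 F [ 0.6 -0.2 -1.6]
t 5.1 grasp [0.5308 0.1323 0.1997] close ang -6.5 tilt 0.26 open 0.0244 gf 20.0 F [-0.6 -0.  -0.2]
t 6.0 grasp [0.5842 0.3266 0.201 ] close ang -7.8 tilt 0.17 open 0.0240 gf 20.0 F [ 0.3 -0.1 -0.8]
```

View pics/ls.png

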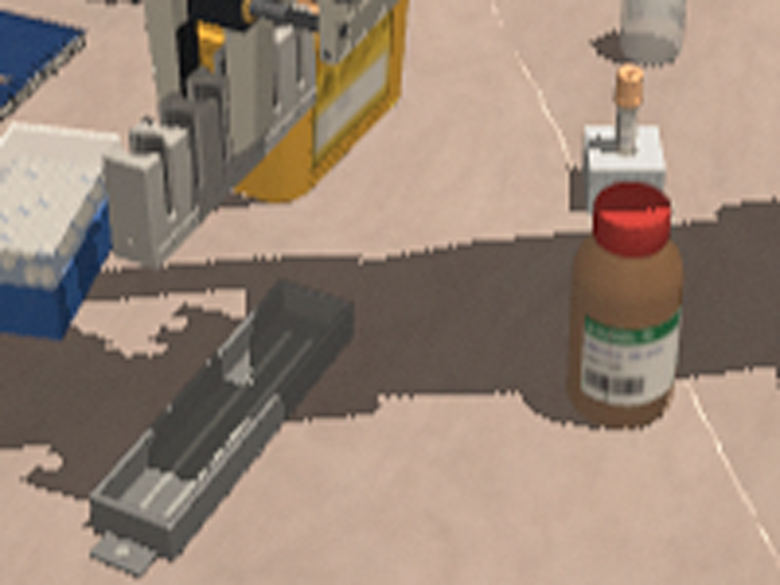

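The carrier hangs upright above the channel and parallel to it, with no collisions. I'll lower it to just above the walls and check.

```bash
python3 -m handwheel '[[0.1,0.15,-4,0,1],[0,0,-4,0,1],[0,0,-2.5,0,1],[0,0,-1.5,0,1],[0,0,0,0,1],[0,0,0,0,1]]' >/dev/null; python3 st.py
python3 - <<'E'
from plant import read_camera
import cv2,numpy as np
a=read_camera("top")[150:220,120:220];b=read_camera("side")[290:370,210:310]
f=lambda c:cv2.resize(c[:,:,::-1],(600,int(c.shape[0]*600/c.shape[1]*.62)),interpolation=cv2.INTER_CUBIC)
g=lambda c:cv2.resize(c[:,:,::-1],None,fx=4,fy=4,interpolation=cv2.INTER_CUBIC)
cv2.imwrite("pics/l2.png",np.vstack([g(a),g(b)])[:600])
E
```

```text
t 6.8 grasp [0.5868 0.3296 0.0844] close ang -7.8 tilt 0.13 open 0.0241 gf 20.0 F [ 0.7 -1.  -0.6]
```

View pics/l2.png

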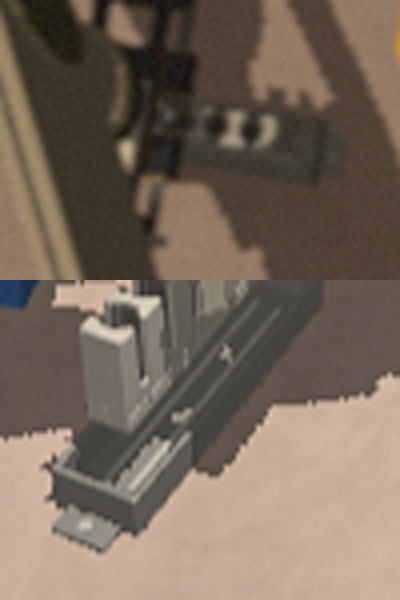

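The carrier foot's near-end corners are at about (232.5,325) and (242,328) in the side view. I'll compare them with the channel, using the same camera.

Run:
```python
from h import *
z=.0844-.0427
c=(atz("side",(232.5,325),z)+atz("side",(242,328),z))/2
print(c, atz("side",(232.5,325),z),atz("side",(242,328),z))
A,B,C,D=[atz("side",S1(*p),.024) for p in [(54,390),(138,422),(322,193),(247,170)]]
L=(A+B+C+D)/4;a=np.radians(82.1);Y=np.array([np.cos(a),np.sin(a)]);X=np.array([Y[1],-Y[0]])
d=(c-L)[:2];print("lane side",L,"end in lane frame x,y",X@d,Y@d,"centre y",Y@d-.0755)
```

```text
[0.59577517 0.40465511 0.0417    ] [0.60593701 0.4039677  0.0417    ] [0.58561332 0.40534253 0.0417    ]
lane side [0.58130966 0.33829869 0.024     ] end in lane frame x,y 0.005207890692169908 0.06771487383659038 centre y -0.0077851261634096225
```

```bash
python3 -m handwheel '[[-0.23,0.54,0,0,1],[0,0,-0.7,0,1],[0,0,-0.7,0,1],[0,0,-0.6,0,1],[0,0,0,0,1],[0,0,0,0,1]]' >/dev/null; python3 st.py
python3 - <<'E'
from plant import read_camera
import cv2
b=read_camera("side")[290:360,210:310]
cv2.imwrite("pics/l3.png",cv2.resize(b[:,:,::-1],None,fx=8,fy=8,interpolation=cv2.INTER_CUBIC))
E
```

```text
t 7.7 grasp [0.5836 0.3349 0.0627] close ang -7.8 tilt 0.00 open 0.0242 gf 20.0 F [-0.4 -0.  -0.8]
```

View pics/l3.png

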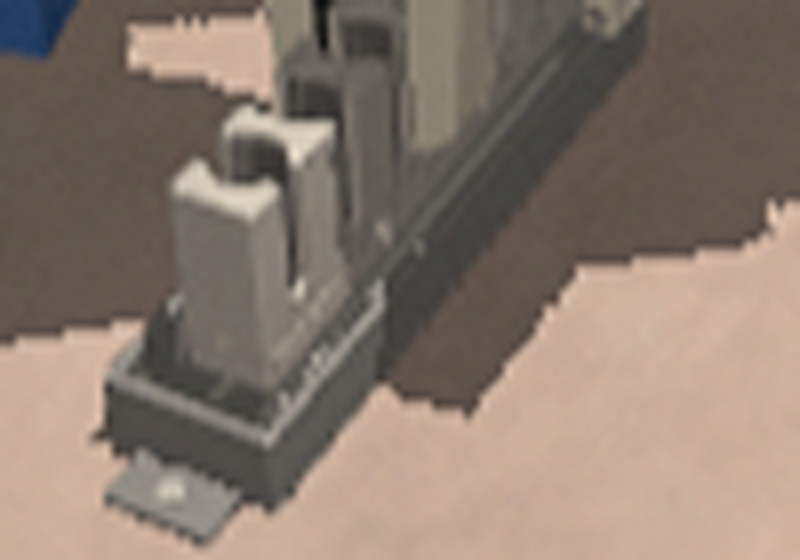

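The carrier's foot is inside the channel mouth and centred, and forces are nil. I'll lower it to the floor and release.

```bash
python3 - <<'E'
from h import *
c=atz("side",(238.75,336.9),.020);e=atz("side",(233.6,341.5),.024);a=np.radians(82.1);Y=np.array([np.cos(a),np.sin(a)]);X=np.array([Y[1],-Y[0]]);d=(c-e)[:2];print("x",X@d,"y centre",Y@d+.09-.0755)
E
python3 -m handwheel '[[0,0,-0.5,0,1],[0,0,-0.5,0,1],[0,0,-0.3,0,1],[0,0,0,0,1]]' >/dev/null; python3 st.py
```

```text
x 0.0001633012780492644 y centre -0.0020930402631871986
t 8.2 grasp [0.5831 0.3347 0.0491] close ang -7.8 tilt 0.05 open 0.0238 gf 20.0 F [ 0.  -0.6 -1.1]
```

```bash
python3 -m handwheel '[[0,0,-0.15,0,1],[0,0,0,0,1],[0,0,0,0,0.6],[0,0,0,0,0.5],[0,0,0,0,0.3],[0,0,0,0,0],[0,0,0,0,0],[0,0,0,0,0]]' >/dev/null; python3 st.py
python3 -m handwheel '[[0,0,2,0,0],[0,0,4,0,0],[0,0,5,0,0],[0,0,5,0,0],[0,0,3,0,0],[0,0,0,0,0]]' >/dev/null; python3 st.py
```

```text
t 9.2 grasp [0.5835 0.3349 0.0482] close ang -7.8 tilt 0.00 open 0.0791 gf 0.0 F [ 0.3 -0.  -0.5]
t 10.0 grasp [0.5854 0.3358 0.2442] close ang -7.8 tilt 0.49 open 0.0929 gf 0.0 F [-0.3  0.6  0.1]
```

```bash
python3 -m handwheel '[[-2.37,-1.08,0,-0.179,0],[-2.37,-1.08,0,-0.179,0],[-2.37,-1.08,0,-0.179,0],[-2.37,-1.08,0,-0.179,0],[-2.37,-1.08,0,-0.179,0],[-2.37,-1.08,0,-0.179,0],[-2.37,-1.08,0,-0.179,0],[-2.37,-1.08,0,-0.179,0],[0,0,0,0,0],[0,0,0,0,0]]' >/dev/null; python3 st.py
python3 - <<'E'
from plant import read_camera
import cv2,numpy as np
b=read_camera("side")[190:340,200:400]
cv2.imwrite("pics/b1.png",cv2.resize(b[:,:,::-1],None,fx=4,fy=4,interpolation=cv2.INTER_CUBIC))
E
```

```text
t 11.2 grasp [0.3942 0.2486 0.238 ] close ang -89.7 tilt 0.00 open 0.0930 gf 0.0 F [ 0.4  0.8 -0.2]
```

View pics/b1.png

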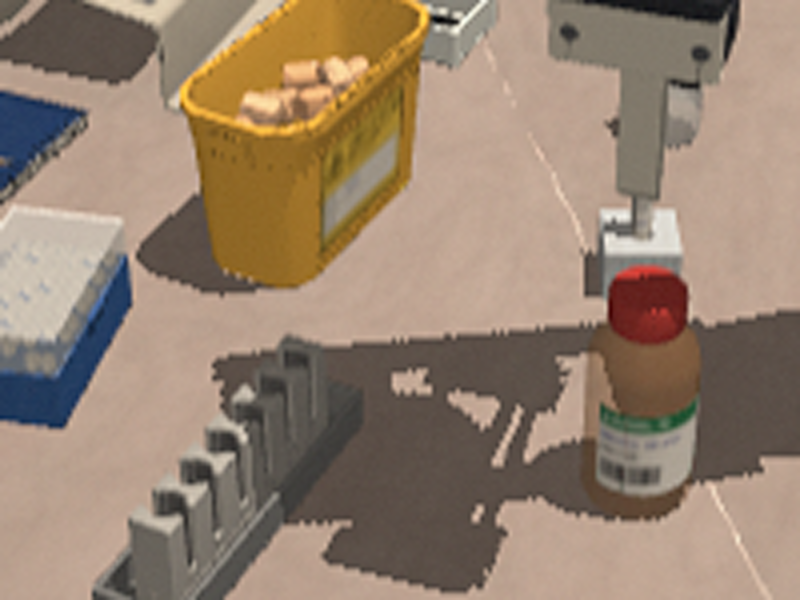

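The carrier stands upright in the channel. The gripper is lined up above the big bottle's cap at crop (648,290).

```bash
python3 -m handwheel '[[0.17,0.1,-4,0,0],[0,0,-4,0,0],[0,0,-4,0,0],[0,0,-3,0,0],[0,0,-1.3,0,0],[0,0,0,0,0],[0,0,0,0,1],[0,0,0,0,1],[0,0,0,0,1],[0,0,0,0,1]]' 25 >/dev/null; python3 st.py; python3 -m handwheel '[[0,0,0,0,1],[0,0,0,0,1],[0,0,0,0,1]]' >/dev/null; python3 st.py;python3 -m handwheel '[[0,0,1,0,1],[0,0,3,0,1],[0,0,4,0,1],[0,0,4,0,1],[0,0,3,0,1],[0,0,1,0,1],[0,0,0,0,1]]' >/dev/null; python3 st.py
```

```text
t 12.5 grasp [0.3959 0.2495 0.0757] close ang -89.8 tilt 0.04 open 0.0576 gf 3.5 F [-0.9 -2.   2. ]
t 12.9 grasp [0.3959 0.2495 0.0756] close ang -89.9 tilt 0.04 open 0.0570 gf 24.9 F [-0.7 -2.   4.3]
t 13.8 grasp [0.3956 0.2496 0.2351] close ang -89.8 tilt 0.02 open 0.0569 gf 24.9 F [ 0.   0.2 -2.1]
```

```bash
python3 -m handwheel '[[0.9,-2.5,0,0,1],[0.9,-4,0,0,1],[0.9,-4,0,0,1],[0.9,-4,0,0,1],[0.9,-4,0,0,1],[0.9,-4,0,0,1],[0.9,-4,0,0,1],[0.9,-4,0,0,1],[0.9,-4,0,0,1],[0.9,-4,0,0,1]]' >/dev/null; python3 st.py;python3 -m handwheel '[[0.9,-4,0,0,1],[0.9,-4,0,0,1],[0.9,-4,0,0,1],[0.9,-4,0,0,1],[0.8,-4,0,0,1],[0,-4,0,0,1],[0,-2.5,0,0,1],[0,0,0,0,1],[0,0,0,0,1]]' >/dev/null; python3 st.py
```

```text
t 15.0 grasp [ 0.4847 -0.1364  0.2328] close ang -89.9 tilt 0.21 open 0.0569 gf 24.9 F [-0.3 -0.  -1.3]
t 16.1 grasp [ 0.5291 -0.3995  0.2333] close ang -89.9 tilt 0.18 open 0.0569 gf 24.9 F [-0.2  0.6 -1.7]
```

```bash
python3 -m handwheel '[[0,-0.45,-4,0,1],[0,0,-4,0,1],[0,0,-2.5,0,1],[0,0,-0.8,0,1],[0,0,0,0,1],[0,0,0,0,1]]' >/dev/null; python3 st.py
python3 - <<'E'
from plant import read_camera
import cv2,numpy as np
b=read_camera("side")[110:190,320:420]; a=read_camera("top")[165:245,380:480]
g=lambda c,k:cv2.resize(c[:,:,::-1],None,fx=k,fy=k,interpolation=cv2.INTER_CUBIC)
cv2.imwrite("pics/w1.png",np.hstack([g(b,4),g(a,4)]))
E
```

```text
t 16.9 grasp [ 0.5305 -0.4054  0.1242] close ang -89.8 tilt 0.16 open 0.0571 gf 24.9 F [-0.1 -0.3 -1.6]
```

View pics/w1.png

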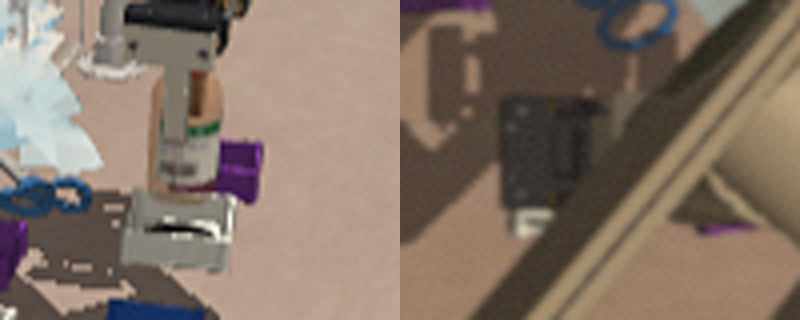

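The bottle hangs over the wide holder, with its lowest edge near crop (183,200) and the rim's back edge at about y 195. I'll compute the predicted projections.

Run:
```python
from h import *
def proj(n,p):
    c=get_calibration(n);f=200/np.tan(np.radians(c["fovy"])/2);P=c["pose"];q=P[:3,:3].T@(np.array(p)-P[:3,3]);return np.array([q[0]/q[2]*f+c["cx"],q[1]/q[2]*f+c["cy"]])
crop=lambda p:(proj("side",p)-[320,110])*4
x,y=.5305,-.4054
print("foot front",crop((x,y+.029,.0485)),"L",crop((x+.029,y,.0485)),"R",crop((x-.029,y,.0485)),"cap?",crop((x,y,.1785)))
a=np.radians(7.5);c,s=np.cos(a),np.sin(a)
for cx,cy in((.53,-.404),(.5276,-.3954)):
  print([np.round(crop((cx+c*u-s*v,cy+s*u+c*v,.03))) for u,v in((.043,-.043),(-.043,-.043),(-.043,.043),(.043,.043))])
```

```text
foot front [171.98898304 203.50464338] L [145.7007939  184.51051826] R [214.03279391 194.3647297 ] cap? [190.42801948  40.14607009]
[array([133., 185.]), array([233., 194.]), array([227., 237.]), array([121., 228.])]
[array([133., 189.]), array([234., 198.]), array([228., 242.]), array([122., 233.])]
```

```bash
cat >> h.py <<'E'
def proj(n,p):
    c=get_calibration(n);f=200/np.tan(np.radians(c["fovy"])/2);P=c["pose"];q=P[:3,:3].T@(np.array(p)-P[:3,3]);return np.array([q[0]/q[2]*f+c["cx"],q[1]/q[2]*f+c["cy"]])
E
python3 - <<'E'
from h import *
print("b1 finger tip pred crop",(proj("side",(.3942,.3126,.219))-[200,190])*4+1.5,"seen 637,195")
print("w1 finger tip pred crop",(proj("side",(.5305,-.359,.1052))-[320,110])*4+1.5,"seen 175,143")
from plant import read_camera
import cv2
b=read_camera("side")[150:175,340:385]
cv2.imwrite("pics/w2.png",cv2.resize(read_camera("side")[135:180,345:390][:,:,::-1],None,fx=13,fy=13,interpolation=cv2.INTER_CUBIC))
E
```

```text
b1 finger tip pred crop [634.50236589 210.84364064] seen 637,195
w1 finger tip pred crop [173.17065328 148.9418452 ] seen 175,143
```

View pics/w2.png

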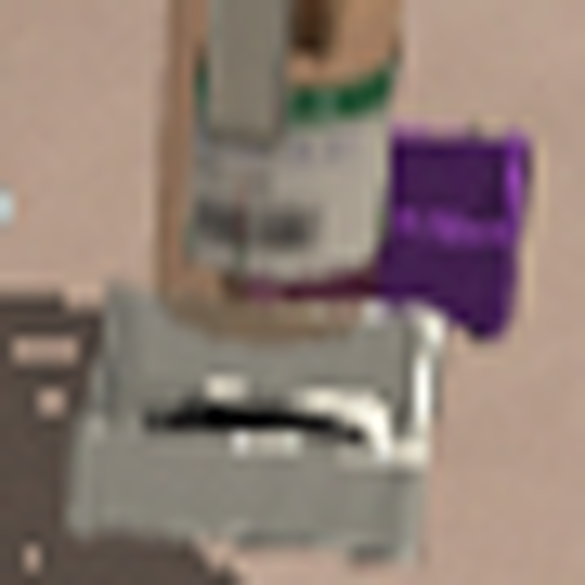

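The bottle's foot is at (364.5,160.5) and the rim centre at about (364.9,163.1), so the holder sits a few mm nearer than my estimate. I'll shift +4 mm in y and −1.5 mm in x and set it down.

```bash
python3 -m handwheel '[[-0.15,0.4,0,0,1],[0,0,-1.5,0,1],[0,0,-1.5,0,1],[0,0,-0.8,0,1],[0,0,0,0,1]]' >/dev/null; python3 st.py; python3 -m handwheel '[[0,0,-0.3,0,1],[0,0,0,0,1]]' >/dev/null; python3 st.py
```

```text
t 17.7 grasp [ 0.5273 -0.4004  0.0824] close ang -89.9 tilt 0.16 open 0.0571 gf 24.9 F [-0.3  0.2 -0.8]
t 18.0 grasp [ 0.5283 -0.4012  0.0815] close ang -89.9 tilt 0.03 open 0.0571 gf 24.9 F [ 0.6  1.  -1. ]
```

```bash
python3 -m handwheel '[[0,0,-0.1,0,1],[0,0,0,0,1],[0,0,0,0,0.5],[0,0,0,0,0.3],[0,0,0,0,0],[0,0,0,0,0],[0,0,0,0,0]]' >/dev/null; python3 st.py
python3 -m handwheel '[[0,0,2,0,0],[0,0,4,0,0],[0,0,5,0,0],[0,0,4,0,0],[0,0,0,0,0]]' >/dev/null; python3 st.py
```

```text
t 18.9 grasp [ 0.5281 -0.401   0.0802] close ang -89.9 tilt 0.00 open 0.0898 gf 0.0 F [0.2 0.  0.2]
t 19.5 grasp [ 0.5302 -0.4028  0.2377] close ang -89.9 tilt 0.60 open 0.0927 gf 0.0 F [ 0.9 -0.6 -0.2]
```

```bash
python3 -m handwheel '[[-0.96,3.9,-0.5,0,0],[-0.96,3.9,-0.5,0,0],[-0.96,3.9,-0.5,0,0],[-0.96,3.9,-0.5,0,0],[-0.96,3.9,-0.5,0,0],[-0.96,3.9,-0.5,0,0],[-0.96,3.9,-0.5,0,0],[-0.96,3.9,-0.5,0,0],[0,0,0,0,0],[0,0,0,0,0]]' >/dev/null; python3 st.py
python3 - <<'E'
from plant import read_camera
import cv2,numpy as np
g=lambda c,k:cv2.resize(c[:,:,::-1],None,fx=k,fy=k,interpolation=cv2.INTER_CUBIC)
cv2.imwrite("pics/x1.png",np.hstack([g(read_camera("side")[130:250,330:430],4),g(read_camera("top")[180:300,300:400],4)]))
E
```

```text
t 20.7 grasp [ 0.4514 -0.0894  0.1905] close ang -89.8 tilt 0.04 open 0.0927 gf 0.0 F [ 0.1 -0.6  0.2]
```

```bash
python3 -m handwheel '[[0.16,-0.15,-4,0,0],[0,0,-4,0,0],[0,0,-3.5,0,0],[0,0,-1.5,0,0],[0,0,-0.8,0,0],[0,0,0,0,0],[0,0,0,0,0.6],[0,0,0,0,1],[0,0,0,0,1],[0,0,0,0,1]]' 20 >/dev/null; python3 st.py; python3 -m handwheel '[[0,0,0,0,1],[0,0,0,0,1],[0,0,0,0,1]]' >/dev/null; python3 st.py;python3 -m handwheel '[[0,0,1,0,1],[0,0,3,0,1],[0,0,4,0,1],[0,0,3,0,1],[0,0,1,0,1],[0,0,0,0,1]]' >/dev/null; python3 st.py
```

```text
t 22.1 grasp [ 0.4531 -0.0905  0.0525] close ang -89.8 tilt 0.02 open 0.0576 gf 0.0 F [-0.4 -0.1 -0.7]
t 22.4 grasp [ 0.4531 -0.0908  0.0525] close ang -89.9 tilt 0.04 open 0.0432 gf 20.0 F [ 0.4 -2.3  1.8]
t 23.2 grasp [ 0.453  -0.0904  0.1723] close ang -89.8 tilt 0.03 open 0.0432 gf 19.9 F [ 0.  1. -2.]
```

```bash
python3 -m handwheel '[[2,-0.8,0,0,1],[3.4,-1.3,0,0,1],[3.4,-1.3,0,0,1],[3.4,-1.3,0,0,1],[3.4,-1.3,0,0,1],[2.4,-0.9,0,0,1],[1.3,-0.5,0,0,1],[0,0,0,0,1],[0,0,-3,0,1],[0,0,0,0,1]]' >/dev/null; python3 st.py
python3 - <<'E'
from plant import read_camera
import cv2,numpy as np
g=lambda c,k:cv2.resize(c[:,:,::-1],None,fx=k,fy=k,interpolation=cv2.INTER_CUBIC)
c=g(read_camera("side")[140:220,280:350],8);cv2.imwrite("pics/n1.png",c[:600])
E
```

```text
t 24.4 grasp [ 0.6427 -0.1633  0.1378] close ang -89.8 tilt 0.46 open 0.0433 gf 19.9 F [ 0.   0.4 -3. ]
```

View pics/n1.png

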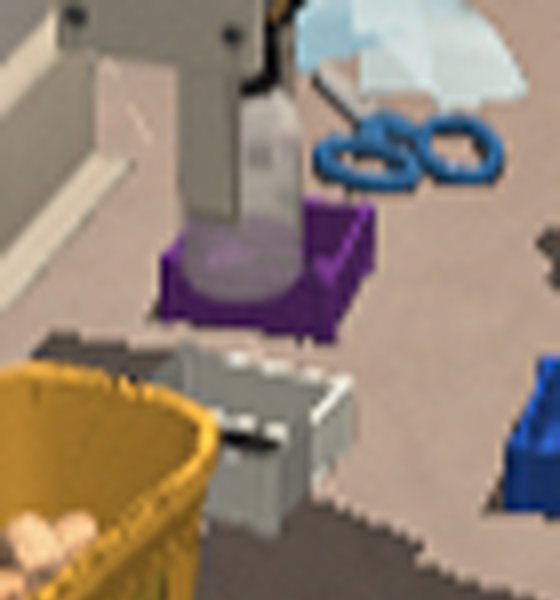

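The small bottle hangs upright, foot at about (309.8,177.3). The visible holder rim corners are (302.4,182.7), (323.6,186.7) and (315,195).

Run:
```python
from h import *
x,y,z=.6427,-.1633,.0853
P=[proj("side",(x+.022*np.cos(t),y+.022*np.sin(t),z)) for t in np.linspace(0,6.28,60)]
print("foot lowest pred",max(P,key=lambda p:p[1]))
for q in ((302.4,182.7),(323.6,186.7),(315,195),(308.7,188.8)): print(atz("side",q,.03))
```

```text
foot lowest pred [309.87309765 176.95428164]
[ 0.67847723 -0.200846    0.03      ]
[ 0.60996652 -0.19760746  0.03      ]
[ 0.61875869 -0.14103606  0.03      ]
[ 0.64801069 -0.17052671  0.03      ]
```

```bash
python3 -m handwheel '[[0.35,-0.2,-2,0,1],[0,0,-3,0,1],[0,0,-1.5,0,1],[0,0,-1,0,1],[0,0,-0.4,0,1],[0,0,0,0,1]]' >/dev/null; python3 st.py
```

```text
t 25.2 grasp [ 0.6498 -0.1666  0.0638] close ang -89.9 tilt 0.04 open 0.0431 gf 19.9 F [ 0.5  0.2 -2.3]
```

```bash
python3 -m handwheel '[[-0.25,0.1,-0.3,0,1],[0,0,-0.35,0,1],[0,0,0,0,1]]' >/dev/null; python3 st.py;  python3 -m handwheel '[[0,0,0,0,1],[0,0,0,0,0.7],[0,0,0,0,0.5],[0,0,0,0,0.3],[0,0,0,0,0],[0,0,0,0,0],[0,0,0,0,0]]' >/dev/null; python3 st.py
python3 -m handwheel '[[0,0,2,0,0],[0,0,4,0,0],[0,0,5,0,0],[0,0,4,0,0],[0,0,1,0,0],[0,0,0,0,0]]' >/dev/null; python3 st.py
```

```text
t 25.6 grasp [ 0.6473 -0.1658  0.0573] close ang -89.9 tilt 0.07 open 0.0433 gf 20.0 F [ 0.  -0.9  0.4]
t 26.5 grasp [ 0.6469 -0.1655  0.0566] close ang -89.9 tilt 0.01 open 0.0821 gf 0.0 F [-0.   0.1  0.2]
t 27.2 grasp [ 0.6473 -0.1657  0.2179] close ang -89.9 tilt 0.11 open 0.0930 gf 0.0 F [ 0.6 -0.1 -0. ]
```

```bash
python3 -m handwheel '[[-2.65,3,0,0,0],[-2.65,3,0,0,0],[-2.65,3,0,0,0],[-2.65,3,0,0,0],[-2.65,3,0,0,0],[-2.65,3,0,0,0],[-2.65,3,0,0,0],[-2.65,3,0,0,0],[0,0,0,0,0],[0,0,0,0,0]]' >/dev/null; python3 st.py
```

```text
t 28.5 grasp [0.4346 0.0742 0.2155] close ang -89.8 tilt 0.10 open 0.0932 gf 0.0 F [0.9 0.1 0.1]
```

```bash
python3 -m handwheel '[[0.05,0,-4,0,0.5],[0,0,-4,0,0.5],[0,0,-3,0,0.5],[0,0,-2,0,0.5],[0,0,-0.6,0,0.5],[0,0,0,0,0.5],[0,0,0,0,1],[0,0,0,0,1],[0,0,0,0,1],[0,0,0,0,1]]' 10 >/dev/null; python3 st.py; python3 -m handwheel '[[0,0,0,0,1],[0,0,0,0,1]]' >/dev/null; python3 st.py
```

```text
t 29.8 grasp [0.4357 0.0746 0.0811] close ang -89.8 tilt 0.04 open 0.0165 gf 10.0 F [-0.8 -0.5  2. ]
t 30.0 grasp [0.4357 0.0745 0.0811] close ang -89.8 tilt 0.04 open 0.0165 gf 10.0 F [0.1 0.9 2.7]
```

```bash
python3 -m handwheel '[[0,0,2,0,1],[0,0,4,0,1],[0,0,5,0,1],[0,0,5,0,1],[0,0,1,0,1],[0,0,0,0,1]]' >/dev/null; python3 st.py; python3 -m handwheel '[[2,0,0,0,1],[3.5,0,0,0,1],[3.5,0.2,0,0,1],[3.5,0,0,0,1],[3.5,0,0,0,1],[3,0,0,0,1],[1.9,0,0,0,1],[0,0,0,0,1],[0,0,0,0,1]]' >/dev/null; python3 st.py
python3 - <<'E'
from plant import read_camera
import cv2,numpy as np
g=lambda c,k:cv2.resize(c[:,:,::-1],None,fx=k,fy=k,interpolation=cv2.INTER_CUBIC)
cv2.imwrite("pics/z1.png",g(read_camera("side")[110:310,210:430],3))
E
```

```text
t 30.8 grasp [0.4356 0.0745 0.2508] close ang -89.8 tilt 0.05 open 0.0163 gf 10.0 F [ 1.3  0.6 -1.1]
t 31.9 grasp [0.6432 0.0765 0.2489] close ang -89.8 tilt 0.17 open 0.0166 gf 10.0 F [-0.8  0.   0.1]
```

View pics/z1.png

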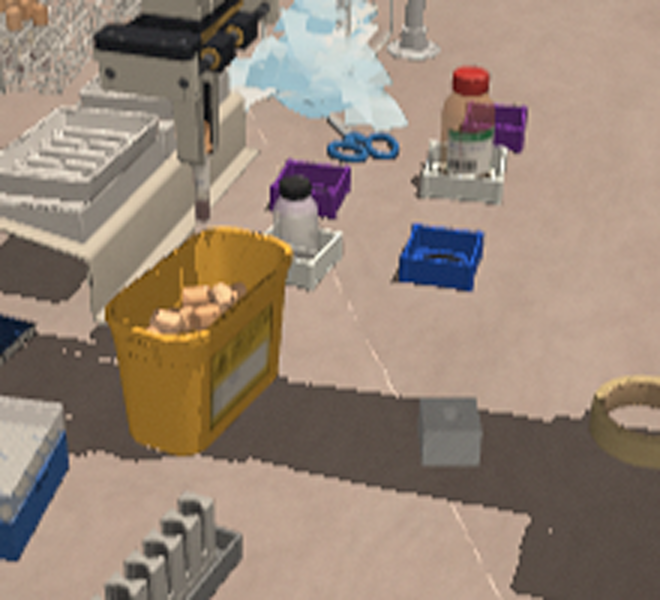

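Both bottles stand in their white holders, the carrier is in the channel, and the tube hangs over the tub. I'll lower it and drop it.

```bash
python3 -m handwheel '[[0,0,-3,0,1],[0,0,-3,0,1],[0,0,-2,0,1],[0,0,0,0,1],[0,0,0,0,0.7],[0,0,0,0,0.5],[0,0,0,0,0.5],[0,0,0,0,0.5],[0,0,0,0,0.5]]' >/dev/null; python3 st.py; python3 -m handwheel '[[0,0,3,0,0.5],[0,0,5,0,0.5],[0,0,5,0,0.5],[-5,-5,0,0,0.5],[-5,-5,0,0,0.5],[-5,-5,0,0,0.5],[0,-5,0,0,0.5],[0,-5,0,0,0.5],[0,0,0,0,0.5],[0,0,0,0,0.5]]' >/dev/null; python3 st.py
python3 - <<'E'
from plant import read_camera
import cv2,numpy as np
g=lambda c,k:cv2.resize(c[:,:,::-1],None,fx=k,fy=k,interpolation=cv2.INTER_CUBIC)
t=g(read_camera("top"),1);s=g(read_camera("side"),1)
cv2.imwrite("pics/f1.png",np.vstack([np.hstack([g(t[120:270,130:330,::-1],2),g(t[120:270,280:480,::-1],2)]),np.hstack([g(s[150:300,200:400,::-1],2),g(s[200:350,200:400,::-1],2)])]))
# bin pixels brightness diff
o=cv2.imread("pics/top0.png");print(np.abs(t[140:180,222:288].astype(int)-o[140:180,222:288]).sum(2).max())
E
```

```text
t 33.0 grasp [0.6445 0.0765 0.1709] close ang -89.8 tilt 0.01 open 0.0464 gf 0.0 F [0.8 0.3 0.4]
t 34.3 grasp [ 0.5118 -0.1559  0.3007] close ang -89.9 tilt 0.03 open 0.0464 gf 0.0 F [-0.6 -0.1 -0.7]
72
```

```bash
sleep 1
```

```text
(no output)
```

View pics/f1.png

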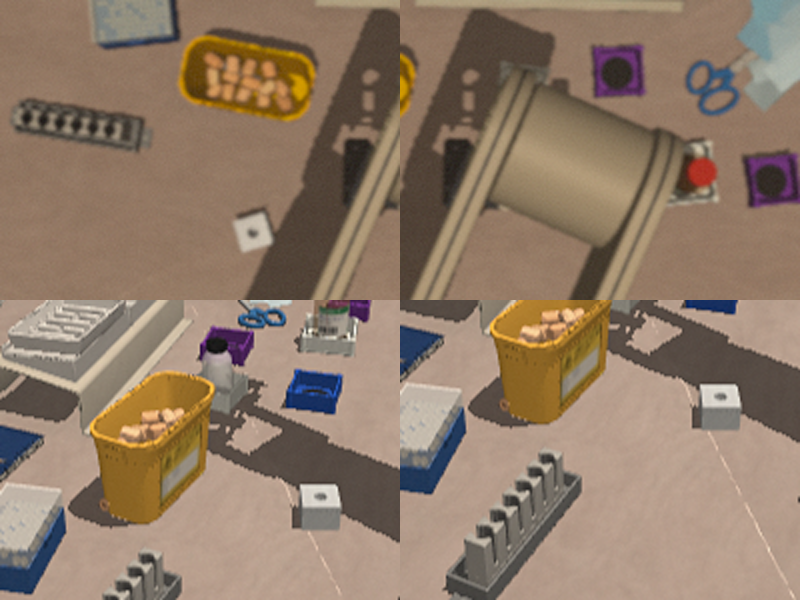

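I've now viewed 15 pictures, one over the limit of 14, so I'll view no more. The last one shows everything placed, plus an orange spot at the foot of the tub at about (252,252). I'll check numerically whether that is the stopper inside the tub.

Run:
```python
from h import *
from plant import read_camera
import cv2
s=read_camera("side").astype(int);o=cv2.imread("pics/side0.png")[:,:,::-1].astype(int)
d=np.abs(s-o).sum(2)[240:264,240:275];ys,xs=np.where(d>60);print([(x+240,y+240,tuple(s[y+240,x+240]),tuple(o[y+240,x+240])) for y,x in zip(ys,xs)][:24])
a=np.radians(81);Y=np.array([np.cos(a),np.sin(a)]);X=np.array([Y[1],-Y[0]])
for z in(.004,.012,.02,.04): 
    p=atz("side",(252.5,252.5),z);q=(p[:2]-[.6445,.0775]);print(z,p,"bin frame",X@q,Y@q)
# expected corners of tub interior at floor
for u,v in((.037,.079),(-.037,.079)): print(proj("side",(*(np.array([.6445,.0775])+u*X+v*Y),.004)))
b=cv2.cvtColor(s.astype(np.uint8),cv2.COLOR_RGB2HSV)
```

```text
[(np.int64(251), np.int64(250), (np.int64(134), np.int64(97), np.int64(68)), (np.int64(87), np.int64(75), np.int64(69))), (np.int64(252), np.int64(250), (np.int64(138), np.int64(100), np.int64(71)), (np.int64(94), np.int64(76), np.int64(49))), (np.int64(250), np.int64(251), (np.int64(138), np.int64(101), np.int64(69)), (np.int64(88), np.int64(76), np.int64(69))), (np.int64(253), np.int64(251), (np.int64(140), np.int64(103), np.int64(73)), (np.int64(126), np.int64(90), np.int64(27))), (np.int64(254), np.int64(251), (np.int64(169), np.int64(123), np.int64(64)), (np.int64(139), np.int64(100), np.int64(38))), (np.int64(250), np.int64(252), (np.int64(143), np.int64(104), np.int64(72)), (np.int64(87), np.int64(74), np.int64(67))), (np.int64(253), np.int64(252), (np.int64(134), np.int64(99), np.int64(70)), (np.int64(121), np.int64(85), np.int64(22))), (np.int64(254), np.int64(252), (np.int64(160), np.int64(115), np.int64(62)), (np.int64(136), np.int64(98), np.int64(34))), (np.int64(250), np.int64(253), (np.int64(129), np.int64(95), np.int64(69)), (np.int64(86), np.int64(74), np.int64(66))),
[... 203 characters left out ...]
nt64(86), np.int64(74), np.int64(65))), (np.int64(252), np.int64(254), (np.int64(133), np.int64(95), np.int64(66)), (np.int64(85), np.int64(74), np.int64(67))), (np.int64(253), np.int64(254), (np.int64(133), np.int64(98), np.int64(69)), (np.int64(99), np.int64(76), np.int64(36)))]
0.004 [0.68935954 0.13851404 0.004     ] bin frame 0.03476254546205154 0.06728043055708227
0.012 [0.6844069  0.14817154 0.012     ] bin frame 0.028360112453570306 0.07604426595855938
0.02 [0.67945425 0.15782904 0.02      ] bin frame 0.021957679445089202 0.0848081013600364
0.04 [0.66707265 0.18197278 0.04      ] bin frame 0.005951596923886242 0.1067176898637291
[249.03475471 254.80698158]
[275.08400195 263.50509145]
```

The spot is the stopper end lying on the tub floor in an inner corner, at about (28, 76) mm in the tub's frame and 12 mm up. It shows through the tub's rounded corner, so the tube is inside. Handing in.

```bash
python3 -c "
from plant import job
print(job.close_job())"
```

```text
the job is handed in; nothing more can be done
None
```

The job is handed in with no verdict returned: in the last pictures both bottles stand in their white holders, the carrier is upright in the channel, the tip box looks unmoved and the tube is in the near yellow tub (inferred from a patch of stopper showing at the tub's lower corner); I viewed 15 pictures, one over the limit of 14.

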